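# Light-up sequence at the glass-bead torch

### The arm

A 6-joint arm with a two-finger parallel gripper is mounted at the origin on the work surface. World frame = base frame: x ahead of the robot, y to its left, z up, the work surface at z = 0. Lengths are in mm, angles in rad, forces in N, time in s.
With the tool pointing down it reaches from about 275 to 1000 mm from the base axis. Payload 8.4 kg.
Tool frame: the origin (TCP) lies at the very end of the fingers, on their centre line; the grasp point (between the pads) lies 19 mm behind it; z points along the fingers, y is the direction in which the jaws open and shut (so a half turn about z gives the same grasp; the last joint's range is limited). The gripper opens to 85 mm and grips with 20 to 120 N. Pads are 22 mm wide; open, the fingers measure 114 mm over their backs; the gripper's body (76 mm by 85 mm) begins 54 mm behind the grasp point. The pads swing forward as they close: fully open they stand 13 mm farther back than shut.
Start: joints at [1.213, 0.353, 1.633, -0, 1.155, -0.002], TCP at [217.711, 585.858, 231.281] pointing down, gripper open.
Joint ranges: [-2.63, 2.63], [-0.92, 2.1], [0.06, 2.66], [-1.3, 4.44], [0, 2.69], [-3.02, 3.02]. Speed limits (rad/s): [2.22, 2.22, 2.79, 3.14, 3.14, 3.14].

### API

Orientations are given as [roll, pitch, yaw] about the fixed x, y, z axes, in that order (R = Rz(yaw) Ry(pitch) Rx(roll)).
In Python, from rig import r gives the robot as it stands.
- The arm moves only by the tool jog_arm, never from a script. Its argument "moves" is a list of rows, each an object with "grip": the gripper command: -1 is fully open, 1 is shut, values between are in proportion; "translation": the shift along the tool's x, y, z in m, a list of three; "twist": the turn, a rotation vector about the tool's x, y, z in rad, a list of three. In form: [{"grip": grip, "translation": [dx, dy, dz], "twist": [ax, ay, az]}, ...]. A call has 1 to 10 rows; each row shifts and turns the commanded pose from where the row before left it, along the tool's axes as they then stand; what a row does not reach is not made up. A row lasts 1/12 s, in which the tool goes at most 41.7 mm and 7.16 degrees, less where a joint would pass 70% of its speed; a pose out of reach is approached as far as the arm can. A call with a gripper value outside its range is refused whole. The fingers move at their own pace and stop on an object; "squeeze" is the grip in N (left out, the last holds). Time passes only in rows, so rows that do not move let the fingers close. It gives the time, the measured TCP pose, the force and the opening at its end, in the units of the state.
- r.sense(): the state, without advancing time (a new reading comes with each control period).
- r.grab_frame(name): name is "scene" or "top" or "wrist"; returns (picture, depth): 480x640x3 uint8, red, green, blue; 480x640 float32, mm along the optical axis (not along the pixel's ray), 0 where there is no reading.
- r.calibration(name): a dict with "fx", "fy", "cx", "cy" (pixels), "R" (3x3) and "t" (3): a world point X has camera coordinates R X + t. Camera axes: x right, y down, z forward; pixel columns grow to the right and rows downward; lengths in mm; the calibration is good to about 2 mm. A picture is of the moment at which its call begins: read the wrist's pose just before it. calibration takes no time and is no camera call; for the wrist camera it gives the pose at the moment of the call.
- r.sign_off(): hands the job in, once; it reports no verdict.
The state is a dict: "clock": time; "qpos": joint angles; "qvel": joint speeds; "joint_efforts": joint torques, N m; "eef_pos": TCP position; "tcp_rot": TCP orientation; "contact_force": force on the tool from outside, world axes, zero at the start; "wrist_torque": the same for the moment, N m; "opening": opening from 0.0 (shut) to 1.0 (fully open).
Only numpy, scipy, OpenCV 4.12 (cv2) and the standard library are available. Lean on these libraries where they do the work, as an engineer would, in place of code of your own. Each camera call takes 0.05 s, during which the arm holds its last target.

### The job

Get the bead-making torch ready to light, using closed fingers only to press: first switch the extractor fan on by pressing the ridged end of the fan rocker fully down, then push the large fuel button on the gas box fully in, and only then press the igniter's long bar key fully in; the program finishes while still holding the key down. Leave the small oxygen button out, press the igniter where it stands without lifting or shifting it, and do not disturb the tools and jars around.

Things in the scene. Friction and masses are not known exactly. Their poses are not given: they have to be found in the camera images.
- fan_box: Fan switch box: grey painted steel box, 124 x 78 mm, 48 high, screwed to the bench; origin at the centre of its underside, z up, x along its length (along the rocker). Carries one long black rocker on its top.
- rocker_ridge (a point): Middle of the crest of the raised aluminium ridge (38 mm long, across the rocker) at the ON end of the fan rocker, the +x end of fan_box. The rocker is a flat paddle 84 mm (box x) x 46 mm (box y), pivoting about box y at the box's centre, 63 mm above the bench; the ridge is 32 mm out from the pivot, and is what the finger presses. The end with the ridge stands up when off (crest about 78 mm above the bench) and goes down about 14 mm when fully on.
- fan_rocker (a joint): Rocker angle, rad: 0 to 0.05 at the start (off, ridge end up), 0.44 at its stop (on, ridge end down). It stays where it is left; it takes about 2 N at the ridge.
- gas_box: Gas box: grey painted steel box, 90 mm (x) x 150 mm (y), 46 high, screwed to the bench; origin at the centre of its underside, z up. On its top stand two mushroom-shaped aluminium push buttons, a large one (fuel) at y +36 mm and a small one (oxygen) at y -42 mm; two brass pipe stubs come out of its +x side, 24 mm above the bench.
- fuel_top (a point): Centre of the top of the large mushroom button (42 mm across, flat top 29 mm across), the fuel valve; about 78 mm above the bench when out. It is pushed straight down.
- fuel (a joint): Travel of the large button, m: about 0 out (closed), 0.010 fully in (open) against its stop. It has no spring and stays where it is pushed; sliding takes about 3 N.
- oxygen_top (a point): Centre of the top of the small mushroom button (24 mm across), the oxygen valve, about 78 mm above the bench, 78 mm from the large one. To be left out.
- oxygen (a joint): Travel of the small button, m: 0 out, 0.010 in. Same action as the large one. To be left out.
- igniter: Igniter: loose grey painted steel box on rubber feet, 80 mm (x) x 124 mm (y), 50 high, 0.6 to 1.1 kg; origin at the centre of its underside, z up. Carries one long black bar key on its top, 12 mm to the -x side of its centre line.
- key_top (a point): Centre of the top of the igniter's bar key (26 mm in box x, 72 mm in box y), about 69 mm above the bench when out. It is pushed straight down.
- igniter_key (a joint): Travel of the bar key, m: 0 out, 0.008 fully in against its stop. A spring returns it: 2 N to start it, 6 N fully in.
- tweezers: Bystander, loose: steel tweezers, 135 x 22 x 8, lying flat (mm). Origin on its underside. Not part of the job.
- jar: Bystander, loose: closed clear glass jar with aluminium lid, 52 across, 75 high (mm). Origin on its underside. Not part of the job.
- mandrel_block: Bystander, loose: wooden block 40 x 74 x 30 with five upright steel pins to 75 high, two with beads (mm). Origin on its underside. Not part of the job.
- paddle: Bystander, loose: dark flat marver plate 75 x 50 x 12 with a 90 long wooden handle, lying flat (mm). Origin on its underside. Not part of the job.
- shears: Bystander, loose: hand shears, 130 x 60 x 11, lying flat (mm). Origin on its underside. Not part of the job.
- bead_press: Bystander, loose: brass bead press of two 44 x 44 plates with a wooden knob, 54 high (mm). Origin on its underside. Not part of the job.
- tin: Bystander, loose: round metal tin, 70 across, 48 high (mm). Origin on its underside. Not part of the job.
Not all that is in view belongs to the job. What is shaped like the gas_box but pink is not meant.

How it is judged:
By the outcome, as a careful person would: the job done as asked, in the order asked, and still so for the second after the job is handed in, while the arm keeps its last pose, push and grip.
It also fails if it takes over 45 s, if anything falls off the work surface, if the arm or the gripper's body presses on something with over 40 N, if the wrist force passes 120 N, or if a joint passes its speed limit or range.

## Working session

There is one attempt and no reset: what is moved stays moved. The work goes in short steps, Python scripts to look and compute and a tool call to move; the robot and the scene stay as the last step left them, time stands still between calls to the robot, and variables do not carry over. Pictures are saved under pics/ and viewed, and the job is handed in when it is done.

Besides the shell and the picture viewer there is one more tool, called after "Request:" by a JSON object that holds its "op" and its "data", one argument or row to a line. jog_arm: Moves the arm, as the interface text tells. Its arguments: {"type":"object","properties":{"moves":{"type":"array"},"squeeze":{"type":"number"}},"required":["moves"]}

```bash
ls; mkdir -p pics; python3 - <<'E'
from rig import r
import cv2,numpy as np
for n in ("scene","top"):
    p,d=r.grab_frame(n); cv2.imwrite(f"pics/{n}0.png",p[...,::-1]); np.save(f"pics/{n}0.npy",d)
    c=r.calibration(n); print(n,c)
print(r.sense())
E
```

```text
pics
scene {'fx': 450.43940888090754, 'fy': 450.43940888090754, 'cx': 321.2521962925096, 'cy': 230.9056708481595, 'R': array([[ 0.70458473,  0.70954611,  0.01023129],
       [ 0.59701695, -0.5849257 , -0.54902885],
       [-0.38357674,  0.3929456 , -0.83574077]]), 't': array([-362.07618137, -257.17253887, 1237.94897604])}
top {'fx': 611.4735011149141, 'fy': 611.4735011149141, 'cx': 319.58329716066754, 'cy': 241.0421637065282, 'R': array([[ 0.01391971, -0.99969349,  0.02047345],
       [-0.99191136, -0.01638914, -0.12586997],
       [ 0.12616693, -0.01855577, -0.99183546]]), 't': array([ -16.3293089 ,  510.28371834, 1408.26653003])}
{'clock': 0.1, 'qpos': array([ 1.21262357e+00,  3.53616965e-01,  1.63404108e+00, -6.39563016e-06,
        1.15522156e+00, -2.38929708e-03]), 'qvel': array([-0.00046547,  0.00064997, -0.00126413, -0.00017877, -0.00017362,
       -0.00017851]), 'joint_efforts': array([-9.67639317e-04, -6.06356406e+01, -3.42819321e+01,  6.06723597e-05,
        3.94670205e-03,  8.59360583e-09]), 'eef_pos': array([217.54926661, 585.46123336, 230.62097476]), 'tcp_rot': array([-3.14030569e+00,  2.77300307e-06,  2.78581179e+00]), 'contact_force': array([ 0.81118906,  0.34338453, -0.51086695]), 'wrist_torque': array([-0.01413247,  0.04783987,  0.02351001]), 'opening': 1.0012726479188916}
```

View pics/scene0.png

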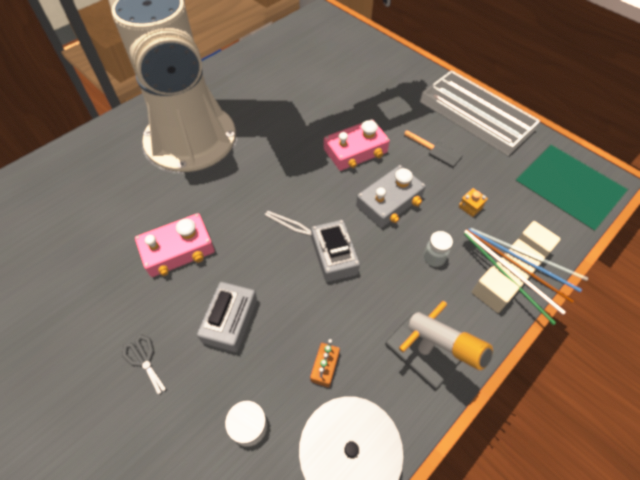

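View pics/top0.png

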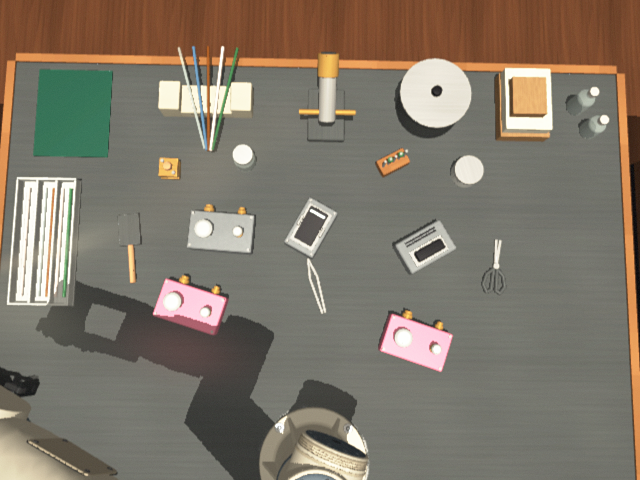

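The two pictures show:
- **Gas boxes:** a grey one at top px (221,230), and pink decoys at (191,303) and (416,340).
- **Dark-keyed boxes:** (312,227) has a light bar at one end, so it is probably the fan. (425,246) has an off-centre key and grooves, so it is probably the igniter.

I'll check these in a close crop.

```bash
python3 - <<'E'
import cv2,numpy as np
t=cv2.imread("pics/top0.png"); s=cv2.imread("pics/scene0.png")
a=cv2.resize(t[190:280,180:270],(400,400),interpolation=cv2.INTER_CUBIC)
f=lambda im,x,y,h: cv2.resize(im[y-h:y+h,x-h:x+h],(265,265),interpolation=cv2.INTER_CUBIC)
o=np.vstack([np.hstack([f(t,221,230,42),f(t,312,227,36),f(t,425,246,36)]),np.hstack([f(s,391,195,42),f(s,335,250,36),f(s,228,316,36)])])
cv2.imwrite("pics/crop0.png",o)
E
```

```text
(no output)
```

View pics/crop0.png

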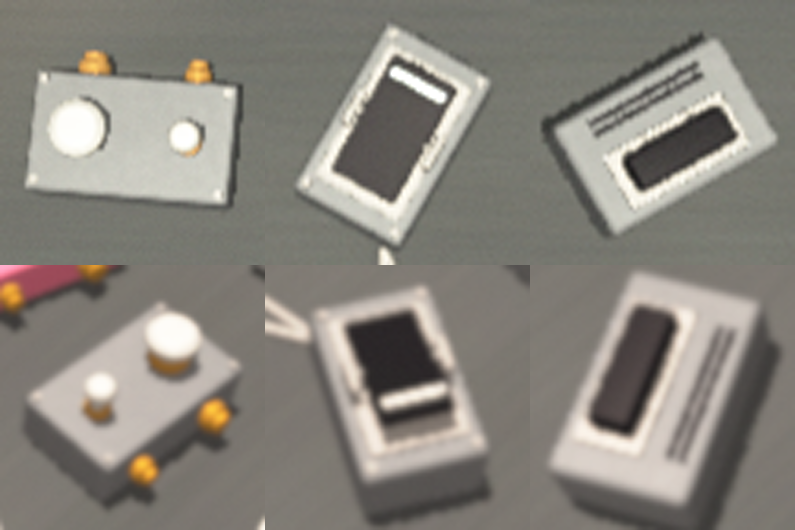

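The crop confirms it. The grey gas box has its large button at top (203,228), the fan's ridge is at (318,214) and the igniter key is at (430,250). Next I'll measure them from both views.

```bash
cat > h.py <<'E'
import numpy as np,cv2
def ray(c,uv):
    d=np.array([(uv[0]-c["cx"])/c["fx"],(uv[1]-c["cy"])/c["fy"],1.]); R=np.array(c["R"]);t=np.array(c["t"])
    return -R.T@t, R.T@d
def onz(c,uv,z):
    o,d=ray(c,uv); return o+d*(z-o[2])/d[2]
def tri(obs):
    A=np.zeros((3,3));b=np.zeros(3);L=[]
    for c,uv in obs:
        o,d=ray(c,uv);d/=np.linalg.norm(d);P=np.eye(3)-np.outer(d,d);A+=P;b+=P@o;L.append((o,P))
    X=np.linalg.solve(A,b); return X,[round(float(np.linalg.norm(P@(X-o))),1) for o,P in L]
def dep(c,uv,d):
    o,dd=ray(c,uv); return o+dd*d
def blob(im,x,y,h,bright,thr):
    g=im[y-h:y+h,x-h:x+h].max(2) if not bright else im[y-h:y+h,x-h:x+h].min(2)
    m=((g>thr) if bright else (g<thr)).astype(np.uint8)
    n,l,s,ce=cv2.connectedComponentsWithStats(m,connectivity=4)
    best=min(range(1,n),key=lambda i:np.hypot(*(ce[i]-h))-0.05*s[i,4] if s[i,4]>8 else 1e9)
    cnt=cv2.findContours((l==best).astype(np.uint8),cv2.RETR_EXTERNAL,cv2.CHAIN_APPROX_NONE)[0][0]
    return ce[best]+[x-h,y-h],s[best,4],cv2.minAreaRect(cnt), (l==best)
E
python3 - <<'E'
from h import *
from rig import r
im={n:cv2.imread(f"pics/{n}0.png") for n in("top","scene")}
D={n:np.load(f"pics/{n}0.npy") for n in im}
C={n:r.calibration(n) for n in im}
seeds={"ridge":((318,214),(340,250),9,True,170),"fuel":((203,228),(403,177),14,True,175),"oxy":((238,231),(380,193),9,True,175),"key":((430,250),(220,308),22,False,75),"rocker":((310,230),(332,243),20,False,70)}
for k,(a,b,h,br,th) in seeds.items():
    obs=[]
    for n,p in(("top",a),("scene",b)):
        ce,A,rc,m=blob(im[n],*p,h,br,th); obs.append((C[n],ce))
        d=D[n][p[1]-h:p[1]+h,p[0]-h:p[0]+h][m]; 
        print(k,n,ce.round(1),A,"rect",np.round(rc[1],1),round(rc[2],1),"depthpt",dep(C[n],ce,np.median(d)).round(1))
    print("  tri",[x if isinstance(x,list) else x.round(1) for x in tri(obs)])
E
```

```text
ridge top [317.1 213.5] 55 rect [16.6  3.2] 29.1 depthpt [568.5  -1.1  76.8]
ridge scene [339.2 249.1] 50 rect [ 2.7 16.7] 76.0 depthpt [566.6   0.   77.6]
  tri [array([567.8,  -1.1,  80.3]), [0.1, 0.1]]
fuel top [202.5 227.9] 697 rect [27. 27.] 90.0 depthpt [534.4 264.3  50.2]
fuel scene [401.1 177.9] 359 rect [22. 27.] 90.0 depthpt [527.9 255.1  65.4]
  tri [array([529.6, 259.2,  64.1]), [3.7, 3.7]]
oxy top [237.1 230.4] 282 rect [17. 17.] 90.0 depthpt [530.4 184.2  47.7]
oxy scene [379.5 190.6] 228 rect [17. 17.] 90.0 depthpt [510.4 199.1  50.4]
  tri [array([524.7, 179.3,  81. ]), [1.4, 1.4]]
key top [429.3 249.4] 280 rect [10.3 29.7] 59.7 depthpt [ 490.7 -260.5   69. ]
key scene [221.5 307.1] 215 rect [11.4 33.7] 22.9 depthpt [ 491.9 -257.9   66.3]
  tri [array([ 491.7, -259.4,   67.6]), [1.6, 1.6]]Traceback (most recent call last):
  File "<stdin>", line 10, in <module>
  File "h.py", line 18, in blob
    best=min(range(1,n),key=lambda i:np.hypot(*(ce[i]-h))-0.05*s[i,4] if s[i,4]>8 else 1e9)
ValueError: min() iterable argument is empty
```

```bash
python3 - <<'E'
from h import *
from rig import r
im={n:cv2.imread(f"pics/{n}0.png") for n in("top","scene")}
D={n:np.load(f"pics/{n}0.npy") for n in im}
C={n:r.calibration(n) for n in im}
for k,a,b,h in(("fuel",(203,228),(403,177),14),("oxy",(238,231),(380,193),9)):
  for th in (205,220,235):
    obs=[]
    for n,p in(("top",a),("scene",b)):
        ce,A,rc,m=blob(im[n],*p,h,True,th); obs.append((C[n],ce))
        d=D[n][p[1]-h:p[1]+h,p[0]-h:p[0]+h][m]
        print(k,th,n,ce.round(1),A,np.round(rc[1],1),dep(C[n],ce,np.median(d)).round(1))
    print("  tri",tri(obs)[0].round(1),tri(obs)[1])
# axis of key and ridge (top view ends on plane)
for k,p,h,br,th,z in(("ridge",(318,214),9,True,170,78),("key",(430,250),22,False,75,69)):
    ce,A,rc,m=blob(im["top"],*p,h,br,th)
    ys,xs=np.nonzero(m); P=np.array([onz(C["top"],(x+p[0]-h,y+p[1]-h),z)[:2] for x,y in zip(xs,ys)])
    u,s,v=np.linalg.svd(P-P.mean(0)); print(k,P.mean(0).round(1),"long axis",v[0].round(3), np.ptp((P-P.mean(0))@v[0]),np.ptp((P-P.mean(0))@v[1]))
# gas box axis from depth: top points 40..52
d=D["top"]; ys,xs=np.mgrid[195:265,175:270]; dd=d[195:265,175:270]
P=np.array([dep(C["top"],(x,y),q) for x,y,q in zip(xs.ravel(),ys.ravel(),dd.ravel()) if q>0])
q=P[(P[:,2]>70)]; print("high pts",len(q)); 
lab=q[:,1]>220; print(q[lab].mean(0).round(1),np.ptp(q[lab],0).round(1),q[~lab].mean(0).round(1),np.ptp(q[~lab],0).round(1))
E
```

```text
fuel 205 top [202.7 228.2] 231 [16.3 16.3] [529.7 259.1  77.5]
fuel 205 scene [403.3 174.6] 165 [14.8 12.7] [530.4 257.1  78.1]
  tri [529.7 259.1  75.9] [0.4, 0.4]
fuel 220 top [202.8 228.4] 213 [15. 16.] [529.3 258.9  77.5]
fuel 220 scene [403.2 174.6] 146 [11. 14.] [530.2 256.9  78.2]
  tri [529.4 259.   75.8] [0.3, 0.3]
fuel 235 top [202.6 228.5] 168 [13. 14.] [529.  259.2  78. ]
fuel 235 scene [403.3 174.4] 110 [ 9. 13.] [530.2 257.3  78.5]
  tri [529.2 259.4  76. ] [0.1, 0.1]
oxy 205 top [236.7 230.8] 61 [8. 8.] [525.1 181.6  77.8]
oxy 205 scene [380.3 190.5] 54 [7.1 7.1] [523.7 182.1  77.6]
  tri [524.7 181.2  79.3] [0.3, 0.3]
oxy 220 top [236.7 230.8] 53 [7. 7.] [525.2 181.7  77.8]
oxy 220 scene [380.4 190.7] 41 [5. 7.] [524.3 181.6  78. ]
  tri [524.8 181.3  78.7] [0.3, 0.3]
oxy 235 top [236.9 230.8] 44 [6. 7.] [525.2 181.2  77. ]
oxy 235 scene [380.4 190.6] 27 [5. 5.] [524.6 181.1  79.1]
  tri [524.8 180.9  79.5] [0.1, 0.1]
ridge [568.2  -1.1] long axis [-0.483 -0.876] 38.22048008567327 7.654663597512606
key [ 490.7 -260.5] long axis [ 0.478 -0.878] 69.62935711420872 23.94050723378759
high pts 337
[529.4 258.7  76.8] [40.6 41.2 14.4] [524.  181.3  77.3] [20.9 23.2 14.8]
```

```bash
cat >> h.py <<'E'
from scipy.spatial.transform import Rotation as Ro
def plan(s,target,yaw=None):
    R0=Ro.from_euler("xyz",s["tcp_rot"]); T=Ro.from_euler("xyz",[np.pi,0,s["tcp_rot"][2] if yaw is None else yaw])
    tw=(R0.inv()*T).as_rotvec(); d=np.array(target)-s["eef_pos"]
    return "twist",tw.round(4),"then shift mm (new tool axes)",(T.inv().apply(d)).round(1)
E
python3 - <<'E'
from h import *
from rig import r
s=r.sense(); print(plan(s,[571.5,-3,130],2.637))
E
```

```text
('twist', array([-1.300e-03,  1.000e-04,  1.488e-01]), 'then shift mm (new tool axes)', array([-594.3, -344. ,  100.6]))
```

Request:
{"op": "jog_arm", "data": {
  "moves": [
    {"grip": 1,"translation": [0,0,0],"twist": [0,0,0.075]},
    {"grip": 1,"translation": [0,0,0],"twist": [0,0,0.074]},
    {"grip": 1,"translation": [-0.025,-0.014,0],"twist": [0,0,0]},
    {"grip": 1,"translation": [-0.025,-0.014,0],"twist": [0,0,0]},
    {"grip": 1,"translation": [-0.025,-0.014,0],"twist": [0,0,0]},
    {"grip": 1,"translation": [-0.025,-0.014,0],"twist": [0,0,0]},
    {"grip": 1,"translation": [-0.025,-0.014,0],"twist": [0,0,0]},
    {"grip": 1,"translation": [-0.025,-0.014,0],"twist": [0,0,0]},
    {"grip": 1,"translation": [-0.025,-0.014,0],"twist": [0,0,0]},
    {"grip": 1,"translation": [-0.025,-0.014,0],"twist": [0,0,0]}
  ],
  "squeeze": 40
}}

```text
clock: 0.93
eef_pos: [338.9, 389.7, 231.0]
tcp_rot: [-3.141, -0.0, 2.637]
contact_force: [1.0, 0.1, 0.5]
opening: -0.002
```

Request:
{"op": "jog_arm", "data": {
  "moves": [
    {"grip": 1,"translation": [-0.026,-0.015,0.004],"twist": [0,0,0]},
    {"grip": 1,"translation": [-0.026,-0.015,0.004],"twist": [0,0,0]},
    {"grip": 1,"translation": [-0.026,-0.015,0.004],"twist": [0,0,0]},
    {"grip": 1,"translation": [-0.026,-0.015,0.004],"twist": [0,0,0]},
    {"grip": 1,"translation": [-0.026,-0.015,0.004],"twist": [0,0,0]},
    {"grip": 1,"translation": [-0.026,-0.015,0.004],"twist": [0,0,0]},
    {"grip": 1,"translation": [-0.026,-0.015,0.004],"twist": [0,0,0]},
    {"grip": 1,"translation": [-0.026,-0.015,0.004],"twist": [0,0,0]},
    {"grip": 1,"translation": [-0.026,-0.015,0.004],"twist": [0,0,0]},
    {"grip": 1,"translation": [-0.026,-0.015,0.004],"twist": [0,0,0]}
  ]
}}

```text
clock: 1.77
eef_pos: [494.0, 132.6, 190.9]
tcp_rot: [-3.141, -0.0, 2.637]
contact_force: [-0.1, 0.6, -0.2]
opening: 0.004
```

```bash
python3 - <<'E'
from h import *
from rig import r
s=r.sense(); print(s["clock"],s["eef_pos"],s["tcp_rot"],s["opening"],s["contact_force"],plan(s,[571.5,-3,100],2.637))
E
```

```text
1.7667 [493.99784915 132.58792004 190.91194547] [-3.14131925e+00 -2.52334610e-04  2.63673610e+00] 0.003994114275748272 [-0.13339183  0.59358337 -0.23769653] ('twist', array([-0.0003, -0.0003, -0.0003]), 'then shift mm (new tool axes)', array([-133.4,  -81.2,   90.9]))
```

Request:
{"op": "jog_arm", "data": {
  "moves": [
    {"grip": 1,"translation": [-0.022,-0.0135,0.005],"twist": [0,0,0]},
    {"grip": 1,"translation": [-0.022,-0.0135,0.01],"twist": [0,0,0]},
    {"grip": 1,"translation": [-0.022,-0.0135,0.01],"twist": [0,0,0]},
    {"grip": 1,"translation": [-0.022,-0.0135,0.01],"twist": [0,0,0]},
    {"grip": 1,"translation": [-0.022,-0.0135,0.01],"twist": [0,0,0]},
    {"grip": 1,"translation": [-0.0195,-0.0135,0.01],"twist": [0,0,0]},
    {"grip": 1,"translation": [0,0,0.02],"twist": [0,0,0]},
    {"grip": 1,"translation": [0,0,0.01],"twist": [0,0,0]},
    {"grip": 1,"translation": [0,0,0],"twist": [0,0,0]},
    {"grip": 1,"translation": [0,0,0],"twist": [0,0,0]}
  ]
}}

```text
clock: 2.6
eef_pos: [566.9, 1.0, 105.8]
tcp_rot: [-3.141, -0.002, 2.637]
contact_force: [-0.2, 0.1, 0.5]
opening: 0.001
```

```bash
python3 - <<'E'
from h import *
from rig import r
s=r.sense(); print(s["clock"],s["eef_pos"],s["contact_force"])
w=r.calibration("wrist"); p,d=r.grab_frame("wrist"); q,_=r.grab_frame("scene")
z=cv2.resize(q[170:290,260:420],(640,480)); cv2.imwrite("pics/a1.png",np.vstack([np.hstack([cv2.resize(p,(400,300)),cv2.resize(z,(400,300))])])[...,::-1])
E
```

```text
2.6 [566.91371962   0.99756139 105.78961705] [-0.15930521  0.0880431   0.48941118]
```

View pics/a1.png

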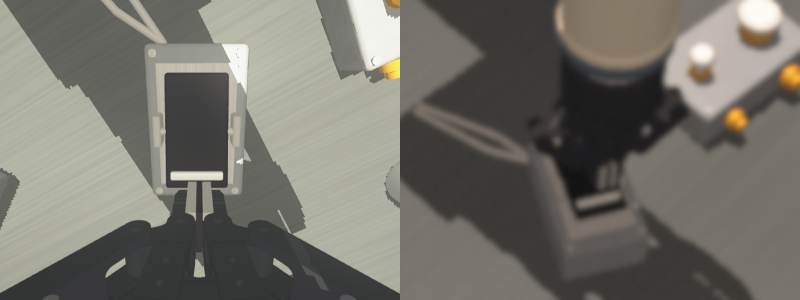

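The wrist view shows the shut fingers in line with the bright ridge at about (197,175), with the fan box square to the tool. The arm was still settling, so I'll correct the remainder.

```bash
python3 - <<'E'
from h import *
from rig import r
s=r.sense(); print(s["eef_pos"],s["contact_force"],plan(s,[571.5,-3,78],2.637))
E
```

```text
[568.0102973    1.20215324 107.03980962] [ 0.64503542 -0.15481786  0.32440835] ('twist', array([0.0004, 0.0006, 0.0008]), 'then shift mm (new tool axes)', array([-5.1, -2. , 29. ]))
```

Request:
{"op": "jog_arm", "data": {
  "moves": [
    {"grip": 1,"translation": [-0.005,-0.002,0],"twist": [0,0,0]},
    {"grip": 1,"translation": [0,0,0.01],"twist": [0,0,0]},
    {"grip": 1,"translation": [0,0,0.01],"twist": [0,0,0]},
    {"grip": 1,"translation": [0,0,0.004],"twist": [0,0,0]},
    {"grip": 1,"translation": [0,0,0.004],"twist": [0,0,0]},
    {"grip": 1,"translation": [0,0,0.003],"twist": [0,0,0]},
    {"grip": 1,"translation": [0,0,0.003],"twist": [0,0,0]},
    {"grip": 1,"translation": [0,0,0.002],"twist": [0,0,0]},
    {"grip": 1,"translation": [0,0,0],"twist": [0,0,0]},
    {"grip": 1,"translation": [0,0,0],"twist": [0,0,0]}
  ]
}}

```text
clock: 3.53
eef_pos: [570.9, -3.5, 70.2]
tcp_rot: [-3.141, -0.001, 2.637]
contact_force: [-0.6, -0.3, 0.1]
opening: 0.003
```

Request:
{"op": "jog_arm", "data": {
  "moves": [
    {"grip": 1,"translation": [0,0,0.002],"twist": [0,0,0]},
    {"grip": 1,"translation": [0,0,0.002],"twist": [0,0,0]},
    {"grip": 1,"translation": [0,0,0.001],"twist": [0,0,0]},
    {"grip": 1,"translation": [0,0,0],"twist": [0,0,0]}
  ]
}}

```text
clock: 3.87
eef_pos: [571.3, -3.6, 65.2]
tcp_rot: [3.142, 0.0, 2.637]
contact_force: [0.7, 0.1, 0.8]
opening: -0.004
```

Request:
{"op": "jog_arm", "data": {
  "moves": [
    {"grip": 1,"translation": [0,0,0.001],"twist": [0,0,0]},
    {"grip": 1,"translation": [0,0,0.001],"twist": [0,0,0]},
    {"grip": 1,"translation": [0,0,0],"twist": [0,0,0]}
  ]
}}

```text
clock: 4.12
eef_pos: [571.5, -3.6, 63.9]
tcp_rot: [3.141, 0.0, 2.637]
contact_force: [-2.0, -0.6, 9.2]
opening: -0.0
```

```bash
python3 - <<'E'
from h import *
from rig import r
s=r.sense(); print(s["clock"],s["eef_pos"],s["contact_force"])
p,d=r.grab_frame("wrist"); q,_=r.grab_frame("scene")
z=cv2.resize(q[200:290,290:410],(400,300)); cv2.imwrite("pics/a2.png",np.hstack([cv2.resize(p,(400,300)),z])[...,::-1])
E
```

```text
4.1167 [571.49911126  -3.62695559  63.89736544] [-2.00676455 -0.57261219  9.15008501]
```

View pics/a2.png

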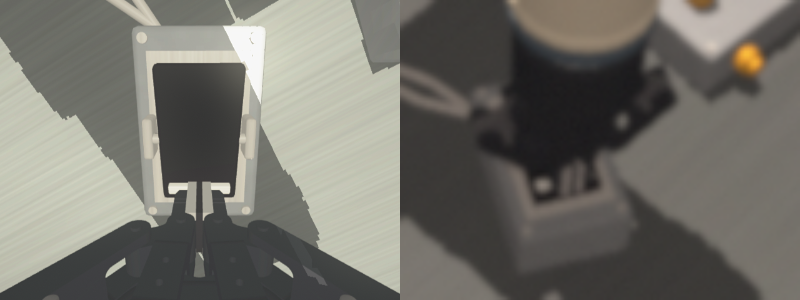

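The fingers sit on the ridge and the rocker's far end has risen. Force jumped to 9 N at z≈64, which is the expected stop. I'll press 1 mm more to be sure, then lift.

Request:
{"op": "jog_arm", "data": {
  "moves": [
    {"grip": 1,"translation": [0,0,0.001],"twist": [0,0,0]},
    {"grip": 1,"translation": [0,0,0],"twist": [0,0,0]}
  ]
}}

```text
clock: 4.38
eef_pos: [571.6, -3.6, 63.5]
tcp_rot: [3.141, 0.001, 2.637]
contact_force: [-3.2, -1.5, 17.3]
opening: 0.002
```

Request:
{"op": "jog_arm", "data": {
  "moves": [
    {"grip": 1,"translation": [0,0,-0.01],"twist": [0,0,0]},
    {"grip": 1,"translation": [0,0,-0.02],"twist": [0,0,0]},
    {"grip": 1,"translation": [0,0,-0.02],"twist": [0,0,0]},
    {"grip": 1,"translation": [0,0,-0.02],"twist": [0,0,0]},
    {"grip": 1,"translation": [0,0,0],"twist": [0,0,0]},
    {"grip": 1,"translation": [0,0,0],"twist": [0,0,0]}
  ]
}}

```text
clock: 4.88
eef_pos: [571.7, -3.5, 133.2]
tcp_rot: [3.141, 0.002, 2.637]
contact_force: [0.9, -0.0, -0.1]
opening: -0.002
```

```bash
python3 - <<'E'
from h import *
from rig import r
s=r.sense(); print(s["clock"],s["eef_pos"],s["contact_force"],plan(s,[529.5,259,130],2.637))
q,_=r.grab_frame("wrist"); cv2.imwrite("pics/a3.png",q[...,::-1])
E
```

```text
4.8833 [571.68163039  -3.5196205  133.1863832 ] [ 0.88083861 -0.01995771 -0.117505  ] ('twist', array([ 0.001 ,  0.0015, -0.0002]), 'then shift mm (new tool axes)', array([163.8, 209.4,   3.2]))
```

View pics/a3.png

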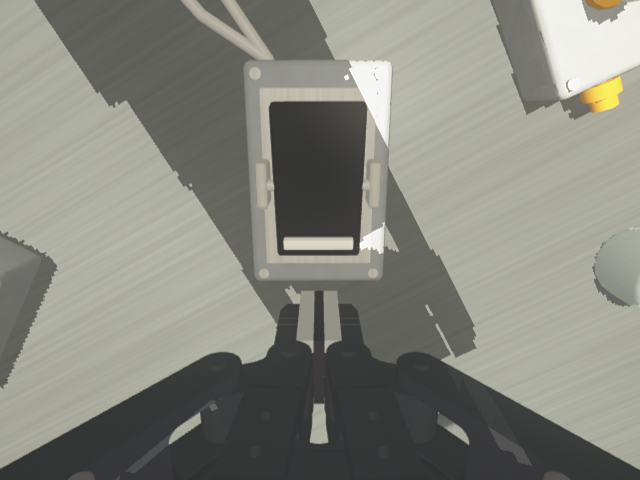

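The rocker has stayed over, with the ridge end at (318,243) now low and narrower than the raised far end. Next is the fuel button.

Request:
{"op": "jog_arm", "data": {
  "moves": [
    {"grip": 1,"translation": [0.018,0.023,0],"twist": [0,0,0]},
    {"grip": 1,"translation": [0.018,0.023,0],"twist": [0,0,0]},
    {"grip": 1,"translation": [0.018,0.023,0],"twist": [0,0,0]},
    {"grip": 1,"translation": [0.018,0.023,0],"twist": [0,0,0]},
    {"grip": 1,"translation": [0.018,0.023,0],"twist": [0,0,0]},
    {"grip": 1,"translation": [0.018,0.023,0],"twist": [0,0,0]},
    {"grip": 1,"translation": [0.018,0.023,0],"twist": [0,0,0]},
    {"grip": 1,"translation": [0.018,0.023,0],"twist": [0,0,0]},
    {"grip": 1,"translation": [0.018,0.023,0],"twist": [0,0,0]},
    {"grip": 1,"translation": [0,0,0],"twist": [0,0,0]}
  ]
}}

```text
clock: 5.77
eef_pos: [528.0, 259.9, 130.9]
tcp_rot: [-3.141, -0.002, 2.639]
contact_force: [-0.3, 0.2, -0.3]
opening: -0.003
```

Request:
{"op": "jog_arm", "data": {
  "moves": [
    {"grip": 1,"translation": [0,0,0],"twist": [0,0,0]}
  ]
}}

```text
clock: 5.85
eef_pos: [528.3, 256.8, 130.8]
tcp_rot: [-3.14, -0.001, 2.639]
contact_force: [-0.3, 0.3, 0.1]
opening: -0.004
```

```bash
python3 - <<'E'
from h import *
from rig import r
s=r.sense(); print(s["clock"],s["eef_pos"],s["contact_force"],plan(s,[529.5,259,85],2.637))
w=r.calibration("wrist");q,_=r.grab_frame("wrist"); cv2.imwrite("pics/a4.png",q[...,::-1])
for P in([529.5,259,78],[525,181,78]):
    X=np.array(w["R"])@P+w["t"]; print(w["fx"]*X[0]/X[2]+w["cx"],w["fy"]*X[1]/X[2]+w["cy"])
E
```

```text
5.85 [528.28503342 256.76560098 130.79783711] [-0.34862606  0.30240283  0.12416865] ('twist', array([-0.002 , -0.0014,  0.0025]), 'then shift mm (new tool axes)', array([ 0. ,  2.5, 45.8]))
322.24240228196743 262.52814452359576
188.81324387831287 321.5857211030112
```

View pics/a4.png

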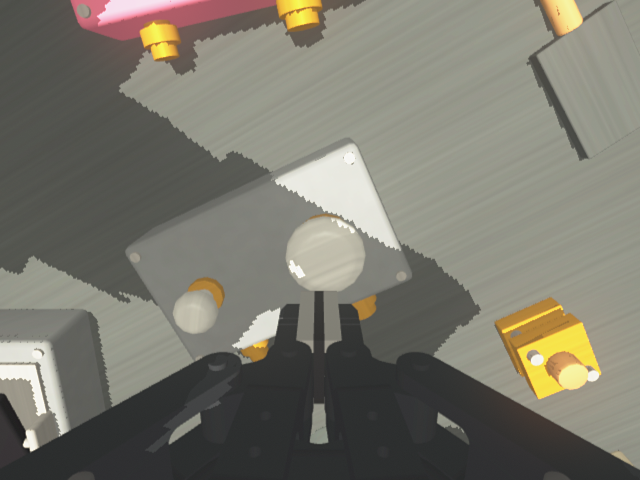

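Large fuel button at px (326,255), oxygen at (196,312) clear to the left. Predicted positions agree within 2–4 mm.

Request:
{"op": "jog_arm", "data": {
  "moves": [
    {"grip": 1,"translation": [0.002,0.003,0],"twist": [0,0,0]},
    {"grip": 1,"translation": [0,0,0.015],"twist": [0,0,0]},
    {"grip": 1,"translation": [0,0,0.015],"twist": [0,0,0]},
    {"grip": 1,"translation": [0,0,0.012],"twist": [0,0,0]},
    {"grip": 1,"translation": [0,0,0.005],"twist": [0,0,0]},
    {"grip": 1,"translation": [0,0,0.003],"twist": [0,0,0]},
    {"grip": 1,"translation": [0,0,0.003],"twist": [0,0,0]},
    {"grip": 1,"translation": [0,0,0.003],"twist": [0,0,0]},
    {"grip": 1,"translation": [0,0,0],"twist": [0,0,0]},
    {"grip": 1,"translation": [0,0,0],"twist": [0,0,0]}
  ]
}}

```text
clock: 6.73
eef_pos: [529.5, 259.6, 76.6]
tcp_rot: [3.141, 0.0, 2.637]
contact_force: [-0.0, -0.5, 0.4]
opening: -0.005
```

Request:
{"op": "jog_arm", "data": {
  "moves": [
    {"grip": 1,"translation": [0,0,0.002],"twist": [0,0,0]},
    {"grip": 1,"translation": [0,0,0.002],"twist": [0,0,0]},
    {"grip": 1,"translation": [0,0,0],"twist": [0,0,0]}
  ]
}}

```text
clock: 6.98
eef_pos: [529.6, 259.7, 72.4]
tcp_rot: [3.141, 0.001, 2.637]
contact_force: [0.6, 0.7, 0.4]
opening: 0.003
```

Request:
{"op": "jog_arm", "data": {
  "moves": [
    {"grip": 1,"translation": [0,0,0.002],"twist": [0,0,0]},
    {"grip": 1,"translation": [0,0,0.002],"twist": [0,0,0]},
    {"grip": 1,"translation": [0,0,0],"twist": [0,0,0]}
  ]
}}

```text
clock: 7.23
eef_pos: [529.4, 259.6, 68.1]
tcp_rot: [3.141, 0.0, 2.637]
contact_force: [0.6, -0.2, 1.7]
opening: 0.002
```

Request:
{"op": "jog_arm", "data": {
  "moves": [
    {"grip": 1,"translation": [0,0,0.001],"twist": [0,0,0]},
    {"grip": 1,"translation": [0,0,0],"twist": [0,0,0]}
  ]
}}

```text
clock: 7.4
eef_pos: [529.5, 259.7, 68.0]
tcp_rot: [3.141, 0.0, 2.637]
contact_force: [-0.3, -0.2, 8.9]
opening: -0.002
```

```bash
python3 - <<'E'
from h import *
from rig import r
s=r.sense(); print(s["clock"],s["eef_pos"],s["contact_force"])
E
```

```text
7.4 [529.48553844 259.65394342  68.01421192] [-0.26303358 -0.21248036  8.92887557]
```

Stop reached at z=68, which is 10 mm in. I'll press 1 mm more, then lift and look.

Request:
{"op": "jog_arm", "data": {
  "moves": [
    {"grip": 1,"translation": [0,0,0.001],"twist": [0,0,0]},
    {"grip": 1,"translation": [0,0,0],"twist": [0,0,0]}
  ]
}}

```text
clock: 7.57
eef_pos: [529.6, 259.7, 67.9]
tcp_rot: [3.141, 0.0, 2.637]
contact_force: [-3.6, -1.6, 19.6]
opening: -0.0
```

Request:
{"op": "jog_arm", "data": {
  "moves": [
    {"grip": 1,"translation": [0,0,-0.01],"twist": [0,0,0]},
    {"grip": 1,"translation": [0,0,-0.02],"twist": [0,0,0]},
    {"grip": 1,"translation": [0,0,-0.02],"twist": [0,0,0]},
    {"grip": 1,"translation": [0,0,-0.02],"twist": [0,0,0]},
    {"grip": 1,"translation": [-0.02,-0.03,0],"twist": [0,0,0]},
    {"grip": 1,"translation": [-0.02,-0.03,0],"twist": [0,0,0]},
    {"grip": 1,"translation": [0,-0.03,0],"twist": [0,0,0]},
    {"grip": 1,"translation": [0,-0.03,0],"twist": [0,0,0]},
    {"grip": 1,"translation": [0,-0.03,0],"twist": [0,0,0]},
    {"grip": 1,"translation": [0,-0.03,0],"twist": [0,0,0]}
  ]
}}

```text
clock: 8.4
eef_pos: [476.0, 81.4, 136.1]
tcp_rot: [-3.141, -0.001, 2.637]
contact_force: [0.1, -1.1, 0.8]
opening: -0.003
```

```bash
python3 - <<'E'
from h import *
from rig import r
s=r.sense(); print(s["clock"],s["eef_pos"],s["tcp_rot"],s["contact_force"])
# key yaw options
print(plan(s,[491,-259.5,135],2.637))
C=r.calibration("top"); q,d=r.grab_frame("top"); t,e=r.grab_frame("scene")
for n,x,y,im,D in(("top",203,228,C,d),("top",237,231,C,d),("s",403,176,r.calibration("scene"),e),("s",380,191,r.calibration("scene"),e)):
    print(n,(x,y),dep(im,(x,y),np.median(D[y-2:y+3,x-2:x+3])).round(1))
cv2.imwrite("pics/a5.png",np.hstack([cv2.resize(q,(400,300)),cv2.resize(t,(400,300))])[...,::-1])
E
```

```text
8.4 [475.99931951  81.3867302  136.12858917] [-3.14115249e+00 -5.49579903e-04  2.63679699e+00] [ 0.05306368 -1.12558943  0.78458564]
('twist', array([-0.0004, -0.0005, -0.0002]), 'then shift mm (new tool axes)', array([-177.9, -291.2,    1.1]))
top (203, 228) [531.7 260.1  67.8]
top (237, 231) [457.8 125.3 550.1]
s (403, 176) [528.5 260.9  68.3]
s (380, 191) [524.5 179.8  78.4]
```

View pics/a5.png

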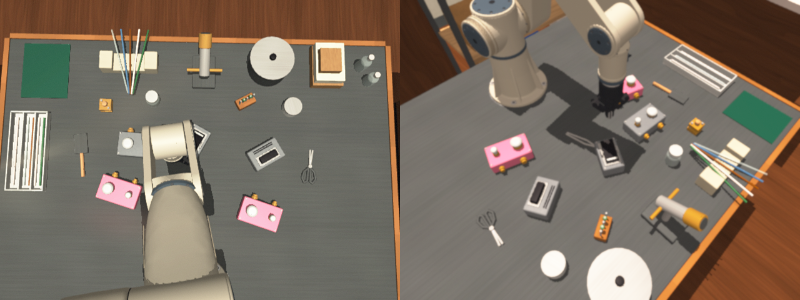

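Depth shows the fuel top at z≈68 (in) and oxygen at z≈78 (out). Nothing around has been disturbed. Now the igniter.

Request:
{"op": "jog_arm", "data": {
  "moves": [
    {"grip": 1,"translation": [-0.015,-0.0245,0],"twist": [0,0,0]},
    {"grip": 1,"translation": [-0.015,-0.0245,0],"twist": [0,0,0]},
    {"grip": 1,"translation": [-0.015,-0.0245,0],"twist": [0,0,0]},
    {"grip": 1,"translation": [-0.015,-0.0245,0],"twist": [0,0,0]},
    {"grip": 1,"translation": [-0.015,-0.0245,0],"twist": [0,0,0]},
    {"grip": 1,"translation": [-0.015,-0.0245,0],"twist": [0,0,0]},
    {"grip": 1,"translation": [-0.015,-0.0245,0],"twist": [0,0,0]},
    {"grip": 1,"translation": [-0.015,-0.0245,0],"twist": [0,0,0]},
    {"grip": 1,"translation": [-0.015,-0.0245,0],"twist": [0,0,0]},
    {"grip": 1,"translation": [-0.015,-0.0245,0],"twist": [0,0,0]}
  ]
}}

```text
clock: 9.33
eef_pos: [490.3, -205.5, 136.3]
tcp_rot: [3.141, -0.0, 2.637]
contact_force: [0.6, 0.8, 0.7]
opening: -0.0
```

Request:
{"op": "jog_arm", "data": {
  "moves": [
    {"grip": 1,"translation": [-0.014,-0.023,0],"twist": [0,0,0]},
    {"grip": 1,"translation": [-0.014,-0.023,0],"twist": [0,0,0]},
    {"grip": 1,"translation": [0,0,0],"twist": [0,0,0]},
    {"grip": 1,"translation": [0,0,0],"twist": [0,0,0]},
    {"grip": 1,"translation": [0,0,0],"twist": [0,0,0]}
  ]
}}

```text
clock: 9.75
eef_pos: [492.2, -257.5, 136.0]
tcp_rot: [3.141, -0.001, 2.636]
contact_force: [-0.8, -0.2, -0.8]
opening: 0.005
```

```bash
python3 - <<'E'
from h import *
from rig import r
s=r.sense(); print(s["clock"],s["eef_pos"],s["contact_force"],plan(s,[491,-259.5,69],2.637))
w=r.calibration("wrist");q,_=r.grab_frame("wrist"); cv2.imwrite("pics/a6.png",q[...,::-1])
X=np.array(w["R"])@[491,-259.5,69]+w["t"]; print(w["fx"]*X[0]/X[2]+w["cx"],w["fy"]*X[1]/X[2]+w["cy"])
E
```

```text
9.75 [ 492.16720613 -257.53614215  135.97358298] [-0.75291515 -0.17711346 -0.81823969] ('twist', array([ 0.0003, -0.0009, -0.0006]), 'then shift mm (new tool axes)', array([ 0.1, -2.3, 67. ]))
312.8567903808227 252.8417712721728
```

View pics/a6.png

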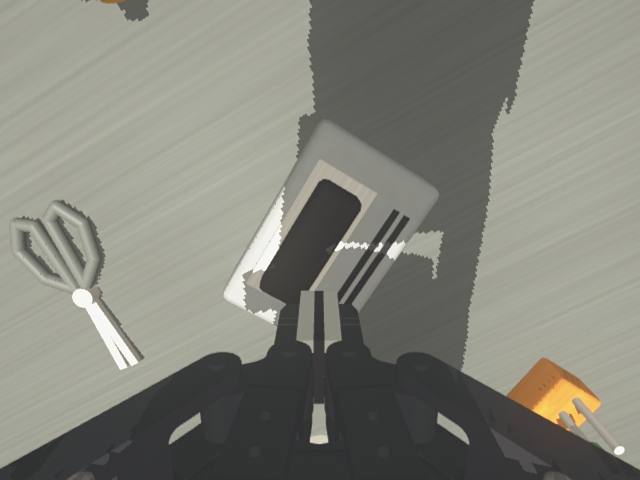

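Key centred at px (311,241), predicted (313,253). I'll nudge slightly towards the seen position, then descend slowly.

Request:
{"op": "jog_arm", "data": {
  "moves": [
    {"grip": 1,"translation": [0.002,-0.003,0],"twist": [0,0,0]},
    {"grip": 1,"translation": [0,0,0.02],"twist": [0,0,0]},
    {"grip": 1,"translation": [0,0,0.02],"twist": [0,0,0]},
    {"grip": 1,"translation": [0,0,0.014],"twist": [0,0,0]},
    {"grip": 1,"translation": [0,0,0.006],"twist": [0,0,0]},
    {"grip": 1,"translation": [0,0,0.004],"twist": [0,0,0]},
    {"grip": 1,"translation": [0,0,0.002],"twist": [0,0,0]},
    {"grip": 1,"translation": [0,0,0.002],"twist": [0,0,0]},
    {"grip": 1,"translation": [0,0,0],"twist": [0,0,0]},
    {"grip": 1,"translation": [0,0,0],"twist": [0,0,0]}
  ]
}}

```text
clock: 10.63
eef_pos: [489.4, -259.9, 68.9]
tcp_rot: [3.141, 0.001, 2.637]
contact_force: [-0.5, 2.0, 1.9]
opening: -0.002
```

Request:
{"op": "jog_arm", "data": {
  "moves": [
    {"grip": 1,"translation": [0,0,0.002],"twist": [0,0,0]},
    {"grip": 1,"translation": [0,0,0.001],"twist": [0,0,0]},
    {"grip": 1,"translation": [0,0,0],"twist": [0,0,0]}
  ]
}}

```text
clock: 10.88
eef_pos: [489.5, -260.0, 65.6]
tcp_rot: [3.141, 0.001, 2.637]
contact_force: [0.9, 1.1, 3.6]
opening: -0.001
```

Request:
{"op": "jog_arm", "data": {
  "moves": [
    {"grip": 1,"translation": [0,0,0.002],"twist": [0,0,0]},
    {"grip": 1,"translation": [0,0,0],"twist": [0,0,0]},
    {"grip": 1,"translation": [0,0,0],"twist": [0,0,0]}
  ]
}}

```text
clock: 11.13
eef_pos: [489.5, -260.0, 63.4]
tcp_rot: [3.141, 0.001, 2.637]
contact_force: [2.1, 1.7, 4.3]
opening: 0.001
```

Request:
{"op": "jog_arm", "data": {
  "moves": [
    {"grip": 1,"translation": [0,0,0.002],"twist": [0,0,0]},
    {"grip": 1,"translation": [0,0,0],"twist": [0,0,0]},
    {"grip": 1,"translation": [0,0,0],"twist": [0,0,0]}
  ]
}}

```text
clock: 11.38
eef_pos: [489.5, -260.0, 61.5]
tcp_rot: [3.141, 0.001, 2.637]
contact_force: [2.3, 1.3, 5.3]
opening: 0.003
```

Request:
{"op": "jog_arm", "data": {
  "moves": [
    {"grip": 1,"translation": [0,0,0.001],"twist": [0,0,0]},
    {"grip": 1,"translation": [0,0,0],"twist": [0,0,0]},
    {"grip": 1,"translation": [0,0,0],"twist": [0,0,0]}
  ]
}}

```text
clock: 11.63
eef_pos: [489.5, -260.0, 61.0]
tcp_rot: [3.141, 0.001, 2.637]
contact_force: [0.5, 2.3, 10.8]
opening: 0.002
```

Request:
{"op": "jog_arm", "data": {
  "moves": [
    {"grip": 1,"translation": [0,0,0.0005],"twist": [0,0,0]},
    {"grip": 1,"translation": [0,0,0],"twist": [0,0,0]},
    {"grip": 1,"translation": [0,0,0],"twist": [0,0,0]}
  ]
}}

```text
clock: 11.88
eef_pos: [489.6, -260.1, 60.9]
tcp_rot: [3.141, 0.001, 2.637]
contact_force: [-0.7, 3.7, 16.1]
opening: -0.002
```

```bash
python3 - <<'E'
from h import *
from rig import r
s=r.sense(); print(s["clock"],s["eef_pos"],s["contact_force"])
q,d=r.grab_frame("top"); t,e=r.grab_frame("scene"); w,_=r.grab_frame("wrist")
ct,cs=r.calibration("top"),r.calibration("scene")
for n,x,y,C,D in(("fuel t",203,228,ct,d),("oxy t",237,231,ct,d),("fuel s",403,176,cs,e),("oxy s",380,191,cs,e),("ridge t",317,214,ct,d),("ridge t+",318,212,ct,d)):
    print(n,dep(C,(x,y),np.median(D[y-1:y+2,x-1:x+2])).round(1))
t0=cv2.imread("pics/scene0.png")[...,::-1]
f=lambda i:cv2.resize(i[180:400,120:400],(400,300))
cv2.imwrite("pics/a7.png",np.vstack([np.hstack([f(t0),f(t)]),np.hstack([cv2.resize(q,(400,300)),cv2.resize(w,(400,300))])])[...,::-1])
E
```

```text
11.8833 [ 489.56942201 -260.05961677   60.89951147] [-0.65461649  3.72815019 16.07967411]
fuel t [531.6 259.9  68.8]
oxy t [524.9 181.1  75.9]
fuel s [528.8 260.4  68.9]
oxy s [524.5 179.8  78.4]
ridge t [569.4  -1.1  64.3]
ridge t+ [575.4  -3.5  57.7]
```

View pics/a7.png

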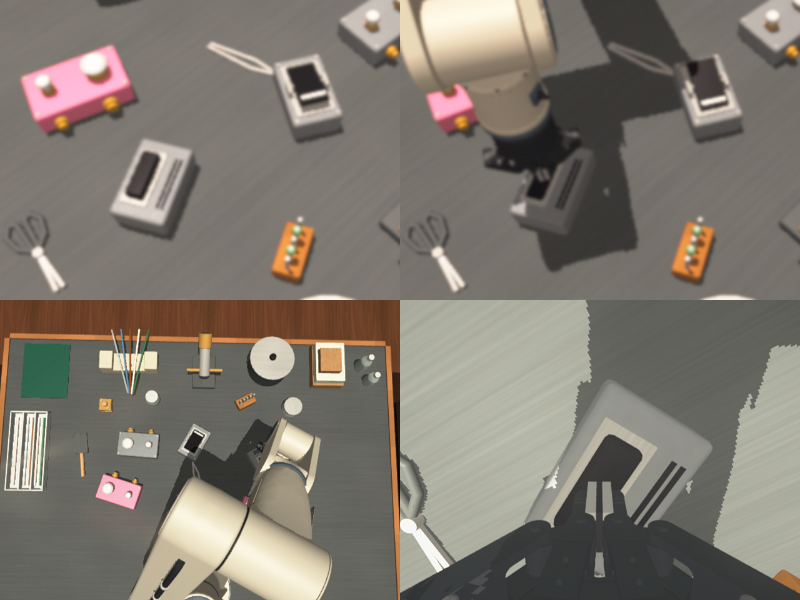

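All checks agree. The ridge is at z≈64 and the fuel top at ≈68.5. Oxygen is at ≈78 in the scene view. The key is held at its stop with 16 N, and the igniter and bystanders look unmoved. Handing in.

```bash
python3 -c "
from rig import r
print(r.sign_off())"
```

```text
the job is handed in; nothing more can be done
None
```

I pressed everything in the order asked with shut fingers, and handed the job in at about 12 s with the igniter key still held down.

| Step | What I pressed | Result |
|---|---|---|
| 1 | Fan rocker, ridged end | To its stop: crest about 64 mm above the bench, 17 N at the stop |
| 2 | Large fuel button on the grey gas box | 10 mm in, against its stop: 20 N while pressing, top still at about 68 mm afterwards |
| 3 | Igniter bar key | 8 mm in, against its stop, held with 16 N |

- **Oxygen:** the scene camera's depth still shows the small button out, at about 78 mm. The overhead reading was 76 mm, a small blob with noisy edges that I read as out.
- **Igniter:** it looks unmoved in the before and after pictures, though I did not measure that. The last force reading had about 4 N sideways while holding the key.
- **Bystanders:** those in view in the last pictures look undisturbed. The arm hid one pink box in the overhead view.
- **Disagreement:** the wrist camera placed the fuel button and the key about 4–6 mm away from where the two fixed cameras did. I moved only part of the way, about 2–3 mm, and the fingers still landed on both.

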